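# Switch on the desk lamp and stroke its touch slider up to full

### The job

Switch on the desk lamp and turn it up to full: press the white power button on its base fully in, then set the closed fingertips on the dim end of the black touch slider, next to the button, and run them lightly along the whole curve to the bright end without lifting them off on the way. Then lift away from the bright end. Touch only the controls: leave the lamp standing where it is and do not pick up, push or carry it or any of the things on and around it.

Things in the scene. Friction and masses are not known exactly. Their poses are not given: they have to be found in the camera images.
- lamp: sage-green desk lamp, loose, 1.3 to 2 kg: round base 220 mm across, 18 mm thick; 13 mm stem, 335 mm tall, 90 mm behind the base's middle; arm with conical head (rim 290 mm up) swung out to the rear left. Origin: centre of the base's underside. +x points from the front rim, where the slider is, to the stem; +y to the slider's bright end; z up
- power (a joint): the lamp's latching power button: 0 m standing proud (off), 0.005 fully in (on). Pressing straight down takes about 3 N, rising a little with speed; it has no return spring and stays where it is pushed
- power_top (a point): centre of the flat top of the power button, a white disc 24 mm across with a red mark in a thin steel ring, on the rim of the lamp base next to the dim end of the slider; 27 mm above the desk when proud, 22 mm when fully in (the base round it is at 18 mm, the ring at 19.5 mm)
- zone1: touch slider, zone 1 of 5, the dim end by the power button (smallest dot). Black band 16 mm wide, top 21 mm above the desk, 3 mm proud: 85 mm radius arc about the base's middle, zones 1 and 5 of 36 degrees (53 mm), 2 to 4 of 24 (36 mm), no gaps. Origin: middle of its top face; +x to the middle of the base, +y along the arc to the bright end
- zone2: touch slider, zone 2 of 5. 36 mm long. Origin: middle of its top face; +x to the middle of the base, +y along the arc to the bright end
- zone3: touch slider, zone 3 of 5, the middle, at the very front of the base. 36 mm long. The whole band (all five zones together) is springy: under the fingertips it sinks level by up to 2.5 mm, from about 1 N at first touch to 5 N at its stop. Origin: middle of its top face; +x to the middle of the base, +y along the arc to the bright end
- zone4: touch slider, zone 4 of 5. 36 mm long. Origin: middle of its top face; +x to the middle of the base, +y along the arc to the bright end
- zone5: touch slider, zone 5 of 5, the bright end (largest white dot). 53 mm long. Origin: middle of its top face; +x to the middle of the base, +y along the arc to the bright end
- earbud_case: white earbud case, 46 x 60 x 25 mm, loose, lying on the charging spot in the middle of the lamp base; origin at its underside. Bystander
- cup: white espresso cup with handle, 64 mm across, 58 mm tall, loose, left of the lamp base; origin at its underside. Bystander
- phone: black phone, 72 x 148 x 8 mm, loose, lying on the desk in front of the lamp; origin at its underside. Bystander
- stapler: orange and black stapler, 36 x 135 x 45 mm, loose, right of the lamp base; origin at its underside. Bystander
- plant_pot: terracotta pot 94 mm across with a small succulent, 150 mm tall in all, loose; origin at its underside. Bystander
- mouse: white computer mouse, 108 x 60 x 32 mm, loose; origin at its underside. Bystander
- pen_cup: green pen cup 76 mm across with pens, 165 mm tall in all, loose; origin at its underside. Bystander

How it is judged:
On the way, in this order (a step that is already met when the one before it is completed fails the run):
1. the power button is pressed in (value of joint power above 0.004 m), for 0.1 s.
2. then the fingertips touch the dim end (zone 1) of the slider (value of joint power above 0.004 m and contact force between the fingers and zone1 above 0.15 N and contact force between the fingers and zone3 below 0.1 N), for 0.1 s.
3. then the fingertips touch zone 2 of the slider, having moved off zone 1 (value of joint power above 0.004 m and contact force between the fingers and zone2 above 0.15 N and contact force between the fingers and zone1 below 0.1 N), for 0.1 s.
4. then the fingertips touch the middle (zone 3) of the slider, having moved off zone 2 (value of joint power above 0.004 m and contact force between the fingers and zone3 above 0.15 N and contact force between the fingers and zone2 below 0.1 N), for 0.1 s.
5. then the fingertips touch zone 4 of the slider, having moved off zone 3 (value of joint power above 0.004 m and contact force between the fingers and zone4 above 0.15 N and contact force between the fingers and zone3 below 0.1 N), for 0.1 s.
6. then the fingertips touch the bright end (zone 5) of the slider, having moved off zone 4 (value of joint power above 0.004 m and contact force between the fingers and zone5 above 0.15 N and contact force between the fingers and zone4 below 0.1 N), for 0.1 s.
At the end, for the whole second after the job is handed in: The power button is in by more than 4 mm of its 5 and the lamp stands upright and at rest within 20 mm of where it was (its slider within 25 mm), with every bystander within 30 mm of where it was (value of joint power above 0.004 m and distance of lamp from where it was at the start of the episode below 0.02 m and distance of zone3 from where it was at the start of the episode below 0.025 m and angle between lamp's own z axis and vertical below 0.05 rad and linear speed of lamp below 0.02 m/s and distance of each of earbud_case, cup, phone, stapler, plant_pot, mouse, pen_cup from where it was at the start of the episode below 0.03 m); the robot touches nothing.
It fails at once if the fingers lean on the slider with more than 20 N, or anywhere on the lamp with more than 40 N (contact force between the fingers and lamp above 40 N or contact force between the fingers and zone1 above 20 N or contact force between the fingers and zone2 above 20 N or contact force between the fingers and zone3 above 20 N or contact force between the fingers and zone4 above 20 N or contact force between the fingers and zone5 above 20 N).
It fails at once if the lamp is pushed more than 30 mm, lifted more than 10 mm or tipped (distance of lamp from where it was at the start of the episode above 0.03 m or height (world z) of lamp above 0.01 m or angle between lamp's own z axis and vertical above 0.15 rad).
It fails at once if with the lamp on, the fingertips are lifted clear (TCP 62 to 120 mm above the desk) over the middle part of the slider instead of running along it (value of joint power above 0.004 m and y of the grasp point in the frame of lamp between -0.045 and 0.045 m and x of the grasp point in the frame of lamp between -0.12 and -0.05 m and z of the grasp point in the frame of lamp between 0.062 and 0.12 m).
It fails at once if a bystander is moved more than 30 mm (distance of any of earbud_case, cup, phone, stapler, plant_pot, mouse, pen_cup from where it was at the start of the episode above 0.03 m).
It also fails if it takes over 64 s, if anything falls off the work surface, if the arm or the gripper's body presses on something with over 40 N, if the wrist force passes 120 N, or if a joint passes its speed limit or range.

### The arm

A 6-joint arm with a two-finger parallel gripper is mounted at the origin on the work surface. World frame = base frame: x ahead of the robot, y to its left, z up, the work surface at z = 0. Lengths are in m, angles in rad, forces in N, time in s.
With the tool pointing down it reaches from about 0.35 to 0.775 m from the base axis. Payload 7.3 kg.
Tool frame: the origin (TCP) lies between the finger pads, 19 mm behind the fingertips; this is the grasp point; z points along the fingers, y is the line along which they close (so a half turn about z gives the same grasp; the last joint's range is limited). The gripper opens to 92 mm and grips with 3 to 60 N. Pads are 19 mm wide; open, the fingers measure 130 mm over their backs; the gripper's body (75 mm by 190 mm) begins 47 mm behind the grasp point.
Start: joints at [1.142, 0.342, 1.524, -0, 1.275, -0.146], TCP at [0.146, 0.504, 0.246] pointing down, gripper open.
Joint ranges: [-2.53, 2.53], [-0.77, 2.02], [0.04, 2.7], [-1, 4.14], [0.28, 2.66], [-3.11, 3.11]. Speed limits (rad/s): [2.57, 2.57, 3.14, 3.14, 3.14, 3.14].

### API

Orientations are given as [roll, pitch, yaw] about the fixed x, y, z axes, in that order (R = Rz(yaw) Ry(pitch) Rx(roll)).
In Python, from cell import * gives the robot as it stands.
- The arm moves only by the tool arm_command, never from a script. Its arguments are lists of equal length, an entry for each row: "fingers": the gripper command: -1 is fully open, 1 is shut, values between are in proportion; "travel": the shift along the tool's x, y, z in m, a list of three; "dr": the turn, a rotation vector about the tool's x, y, z in degrees, a list of three. In form: {"fingers": [fingers, ...], "travel": [[x, y, z], ...], "dr": [[wx, wy, wz], ...]}. A call has 1 to 8 rows; each row is the pose to reach, as a shift and turn from the pose commanded when the call began, along the tool's axes at that moment; what a row does not reach only later rows make up. A row lasts 1/12 s, in which the tool goes at most 41.7 mm and 7.16 degrees, less where a joint would pass 70% of its speed; a pose out of reach is approached as far as the arm can. A call with a gripper value outside its range is refused whole. The fingers move at their own pace and stop on an object; "squeeze" is the grip in N (left out, the last holds). Time passes only in rows, so rows that repeat a pose let the fingers close. It gives the time, the measured TCP pose, the force, the opening and the grip force at its end, in the units of the state.
- observe(): the state, without advancing time (a new reading comes with each control period).
- read_camera(name): name is "scene" or "side" or "wrist"; returns a dict with "color" (420x560x3 uint8, blue, green, red), "z_map" (420x560 float32, m along the optical axis (not along the pixel's ray), 0 where there is no reading), "fx", "fy", "cx", "cy" (pixels), "R" (3x3) and "t" (3): a world point X has camera coordinates R X + t. Camera axes: x right, y down, z forward; pixel columns grow to the right and rows downward; lengths in m; the calibration is good to about 2 mm. A picture is of the moment at which its call begins.
- hand_in(): hands the job in; it is judged then, once.
The state is a dict: "time": time; "qpos": joint angles; "qvel": joint speeds; "joint_efforts": joint torques, N m; "tool_pos": TCP position; "tool_rot": TCP orientation; "contact_force": force on the tool from outside, world axes, zero at the start; "torque": the same for the moment, N m; "opening": finger opening in m; "grip_force": force on a finger pad.
Only numpy, scipy, OpenCV 4.12 (cv2) and the standard library are available. Lean on these libraries where they do the work, as an engineer would, in place of code of your own. Each camera call takes 0.05 s, during which the arm holds its last target. There are 200 camera calls.

## Working session

There is one attempt and no reset: what is moved stays moved. The work goes in short steps, Python scripts to look and compute and a tool call to move; the robot and the scene stay as the last step left them, time stands still between calls to the robot, and variables do not carry over. Pictures are saved under pics/ and viewed, at most 10 in all, crops included, and the job is handed in when it is done.

Besides the shell and the picture viewer there is one more tool, called by a JSON object that holds its "op" and its "data", one argument or row to a line. arm_command: Moves the arm, as the interface text tells. Its arguments: {"type":"object","properties":{"fingers":{"type":"array","items":{"type":"number"}},"travel":{"type":"array","items":{"type":"array","items":{"type":"number"}}},"dr":{"type":"array","items":{"type":"array","items":{"type":"number"}}},"squeeze":{"type":"number"}},"required":["fingers","travel","dr"]}

```bash
mkdir -p pics; python3 - <<'E'
from cell import *
import cv2,numpy as np
a=read_camera("scene");b=read_camera("side")
np.savez("s.npz",**{k:a[k] for k in a});np.savez("d.npz",**{k:b[k] for k in b})
cv2.imwrite("pics/a.png",a["color"]);cv2.imwrite("pics/b.png",b["color"])
print(observe())
E
```

```text
{'time': 0.1, 'qpos': array([ 1.14201590e+00,  3.42643787e-01,  1.52488860e+00,  1.05657945e-05,
        1.27542360e+00, -1.45974394e-01]), 'qvel': array([ 0.00262939, -0.00246705, -0.00126618, -0.00039586, -0.00093931,
       -0.00013619]), 'joint_efforts': array([ 3.90325542e-03, -4.31999409e+01, -2.44703901e+01,  7.21819396e-02,
        5.24587242e-02, -6.45340788e-05]), 'tool_pos': array([0.14632616, 0.50385274, 0.24493074]), 'tool_rot': array([-3.14024528e+00, -2.08303383e-04,  2.85878340e+00]), 'contact_force': array([-0.43906645, -0.35583603, -0.66537833]), 'torque': array([-0.02826913, -0.01403216, -0.03025502]), 'grip_force': 0.0, 'opening': 0.09156663111275257}
```

View pics/a.png

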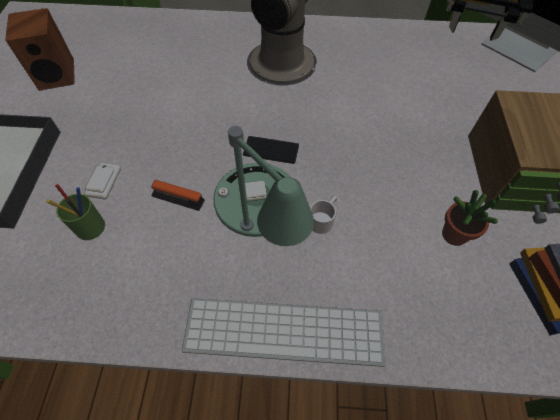

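View pics/b.png

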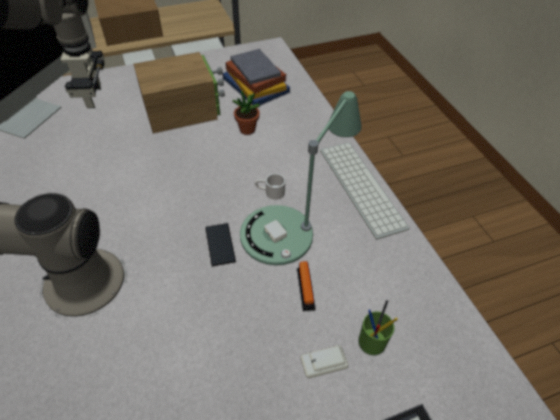

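The scene view shows the lamp ahead of the robot, with the button at about (223,191) and the slider on the robot side. In the side view the button is at (286,253) and the slider arc is on the left of the base. The stem foot is at (306,228).

```bash
cat > h.py <<'E'
import numpy as np,cv2
from scipy.optimize import least_squares
def cloud(c):
    z=c["z_map"];v,u=np.mgrid[:z.shape[0],:z.shape[1]]
    P=np.stack([(u-c["cx"])/c["fx"]*z,(v-c["cy"])/c["fy"]*z,z],-1)
    X=(P-c["t"])@c["R"]; X[z==0]=np.nan
    return X
def px(c,u,v,h):  # pixel ray at height h
    C=-c["R"].T@c["t"]; d=c["R"].T@np.array([(u-c["cx"])/c["fx"],(v-c["cy"])/c["fy"],1])
    return (C+d*(h-C[2])/d[2])[:2]
E
python3 - <<'E'
from h import *
for n,roi in (("s",(150,245,205,300)),("d",(195,275,230,320))):
    c=dict(np.load(n+".npz"));X=cloud(c);img=c["color"]
    r0,r1,c0,c1=roi
    hsv=cv2.cvtColor(img,cv2.COLOR_BGR2HSV)
    print(n,"campos",-c["R"].T@c["t"])
    m=np.zeros(img.shape[:2],bool);m[r0:r1,c0:c1]=1
    green=m&(hsv[...,0]>55)&(hsv[...,0]<95)&(hsv[...,1]>45)&(X[...,2]<.03)&(X[...,2]>.008)
    pts=X[green];print(green.sum(),np.median(pts,0))
    # rays at 18mm, robust hull: circle fit on hull
    v,u=np.nonzero(green)
    Q=np.array([px(c,a,b,.018) for a,b in zip(u,v)])
    H=cv2.convexHull(Q.astype(np.float32))[:,0]
    f=least_squares(lambda p:np.hypot(*(H-p[:2]).T)-p[2],[*Q.mean(0),.11],loss="soft_l1",f_scale=.002)
    print("circle",f.x,f.fun.std())
    ce=f.x[:2]
    R=np.full(m.shape+(2,),np.nan)
    for b in range(r0,r1):
        for a in range(c0,c1):R[b,a]=px(c,a,b,.021)
    rad=np.hypot(*(R-ce).transpose(2,0,1));ang=np.degrees(np.arctan2(R[...,1]-ce[1],R[...,0]-ce[0]))
    blk=m&(hsv[...,2]<45)&(rad<.1)&(rad>.06)&(X[...,2]<.04)
    q=ang[blk]%360;print("black",blk.sum(),np.percentile(q,[0,2,50,98,100]),np.median(rad[blk]))
    wh=m&(hsv[...,1]<50)&(hsv[...,2]>105)&(rad>.068)&(rad<.105)&(X[...,2]<.045)&(X[...,2]>.01)
    k,l,s,cen=cv2.connectedComponentsWithStats(wh.astype(np.uint8))
    for i in range(1,k):
        if s[i,4]>8:
            p=px(c,*cen[i],.027);print("white",s[i,4],cen[i],p,np.nanmedian(X[l==i],0),np.hypot(*(p-ce)),np.degrees(np.arctan2(*(p-ce)[::-1]))%360)
E
```

```text
s campos [1.10105831 0.05578756 0.85248317]
1791 [ 0.57552181 -0.07090169  0.01749491]
circle [ 0.55767292 -0.0284399   0.10806137] 0.0012726890383452543
black 158 [137.03446302 143.64170952 199.92862124 240.36599545 241.43293276] 0.08747246947906392
white 91 [222.8021978  189.65934066] [ 0.54741629 -0.11509572] [ 0.54541218 -0.11575226  0.02408934] 0.08726070115689574 263.24984857544587
white 53 [223.24528302 205.9245283 ] [ 0.59587824 -0.10720844] [ 0.58969651 -0.1067764   0.01765845] 0.08754501347080429 295.87490205340697
white 14 [232.64285714 219.92857143] [ 0.63413316 -0.07889878] [ 0.62893738 -0.08095405  0.0174156 ] 0.09160932073642689 326.5777351218469
white 9 [238.33333333 222.22222222] [ 0.63954827 -0.06435447] [ 0.63620927 -0.06482397  0.01761989] 0.08940598409012329 336.31536989175896
d campos [ 0.25848273 -0.81400615  1.09313339]
2367 [ 0.55547544 -0.04870449  0.01631507]
circle [ 0.55221924 -0.03765741  0.10585228] 0.0010780175953549527
black 97 [101.17260612 102.80424523 184.19629246 237.58511917 239.4174538 ] 0.083063878719043
white 90 [253.47777778 216.66666667] [0.50725986 0.03898623] [0.50979333 0.05098276 0.01607404] 0.08885715476878636 120.39601383933892
white 36 [301.80555556 225.58333333] [ 0.63183527 -0.04297815] [ 0.63280753 -0.04178093  0.02003356] 0.0797936203309404 356.1766130743237
white 23 [252.04347826 232.34782609] [ 0.48432955 -0.01655591] [ 0.48650741 -0.00982543  0.01551825] 0.07109349284748034 162.73368731242735
white 78 [245.6025641  241.79487179] [ 0.45597235 -0.0430348 ] [ 0.45814165 -0.03938587  0.01626926] 0.09639699752524994 183.19783488859593
white 119 [285.06722689 254.49579832] [ 0.54731708 -0.12394669] [ 0.54829352 -0.12027778  0.01939908] 0.0864284110280757 266.7484734226322
```

{"op": "arm_command", "data": {
  "fingers": [1, 1, 1, 1, 1, 1, 1, 1],
  "travel": [
    [-0.036, -0.02, 0],
    [-0.072, -0.04, 0],
    [-0.108, -0.06, 0],
    [-0.144, -0.08, 0],
    [-0.18, -0.1, 0],
    [-0.216, -0.12, 0],
    [-0.252, -0.14, 0],
    [-0.288, -0.16, 0]
  ],
  "dr": [
    [0, 0, 6],
    [0, 0, 12],
    [0, 0, 18],
    [0, 0, 24],
    [0, 0, 30],
    [0, 0, 36],
    [0, 0, 42],
    [0, 0, 48]
  ],
  "squeeze": 10
}}

```text
time: 0.77
tool_pos: [0.3792, 0.2684, 0.2454]
tool_rot: [-3.141, -0.0, 2.016]
contact_force: [0.5, 0.8, 0.0]
opening: 0.0432
grip_force: 0.0
```

```bash
python3 - <<'E'
from h import *
s=dict(np.load("s.npz"));d=dict(np.load("d.npz"))
for p in ((287,190),(285,240),(262,220),(310,220)):print("head scene",p,cloud(s)[p[1],p[0]])
for p in ((345,125),(350,98),(330,130),(313,147)):print("side",p,cloud(d)[p[1],p[0]])
print(cloud(s)[135,236])
E
```

```text
head scene (287, 190) [0.78853306 0.05164225 0.395121  ]
head scene (285, 240) [0.82221911 0.05271029 0.30596501]
head scene (262, 220) [0.795752   0.01468554 0.31814861]
head scene (310, 220) [0.78979093 0.09022754 0.31689714]
side (345, 125) [0.76359916 0.01723628 0.32427832]
side (350, 98) [0.77656676 0.03449878 0.39434393]
side (330, 130) [0.73463282 0.04226998 0.29603603]
side (313, 147) [ 0.63795994 -0.05782388  0.34785518]
[ 0.65058682 -0.04147995  0.35000451]
```

{"op": "arm_command", "data": {
  "fingers": [1, 1, 1, 1, 1, 1, 1, 1],
  "travel": [
    [-0.037, -0.012, 0],
    [-0.074, -0.024, 0],
    [-0.111, -0.036, 0],
    [-0.148, -0.048, 0],
    [-0.185, -0.06, 0],
    [-0.222, -0.072, 0],
    [-0.259, -0.084, 0],
    [-0.288, -0.092, 0]
  ],
  "dr": [
    [0, 0, 5],
    [0, 0, 10],
    [0, 0, 15],
    [0, 0, 20],
    [0, 0, 25],
    [0, 0, 30],
    [0, 0, 35],
    [0, 0, 36.5]
  ]
}}

```text
time: 1.43
tool_pos: [0.4206, -0.0318, 0.2454]
tool_rot: [-3.141, 0.0, 1.378]
contact_force: [1.4, 0.2, -0.2]
opening: 0.0007
grip_force: 0.0
```

```bash
python3 - <<'E'
from cell import *
import cv2,numpy as np
a=read_camera("wrist");np.savez("w.npz",**a)
cv2.imwrite("pics/w.png",a["color"])
print(-a["R"].T@a["t"],a["R"][2]);o=observe();print(o["tool_pos"],o["tool_rot"],o["opening"],o["contact_force"])
E
```

```text
[0.43541103 0.05151003 0.38410285] [-0.05797657 -0.30363152 -0.95102398]
[ 0.42197168 -0.03556372  0.2454025 ] [3.14023036e+00 2.94903024e-03 1.37720440e+00] 0.00035249749791150875 [ 2.05481212 -3.12857288  0.11014117]
```

View pics/w.png

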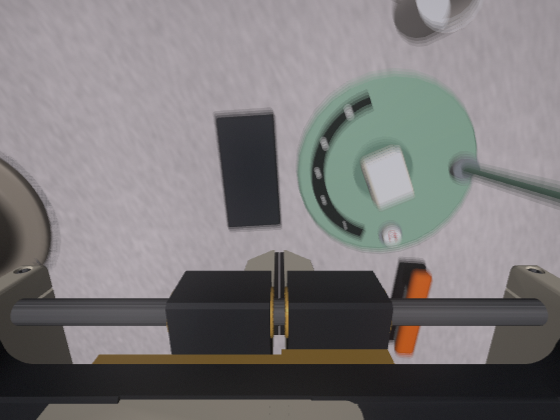

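The wrist view shows the whole base, with the slider ends at about (371,98) (bright) and (361,233) (dim). The button is at (391,235) and the stem foot at (462,168). The arm was still settling, so I'm taking another frame and fitting that.

```bash
cat > fit.py <<'E'
from cell import *
from h import *
for _ in range(3): c=read_camera("wrist")
np.savez("w.npz",**c);o=observe();print(o["tool_pos"],o["tool_rot"])
img=c["color"];hsv=cv2.cvtColor(img,cv2.COLOR_BGR2HSV);X=cloud(c);print("desk z",np.nanmedian(X[60:100,60:200,2]))
g=(hsv[...,0]>55)&(hsv[...,0]<95)&(hsv[...,1]>45)&(X[...,2]<.03)&(X[...,2]>.008)
k,l,s,_=cv2.connectedComponentsWithStats(g.astype(np.uint8));i=1+np.argmax(s[1:,4]);v,u=np.nonzero(l==i)
H=cv2.convexHull(np.stack([u,v],1).astype(np.int32))[:,0]
Q=np.array([px(c,a,b,.0175) for a,b in H])
f=least_squares(lambda p:np.hypot(*(Q-p[:2]).T)-p[2],[.55,-.03,.11],loss="soft_l1",f_scale=.001);print("rim",f.x,f.fun.std(),"top z",np.median(X[l==i][:,2]))
ce=f.x[:2]
vv,uu=np.mgrid[:420,:560]
def world(m,h):
    v,u=np.nonzero(m);return np.array([px(c,a,b,h) for a,b in zip(u,v)])
Rxy=X[...,:2]-ce;rad=np.hypot(Rxy[...,0],Rxy[...,1])
blk=(hsv[...,2]<60)&(rad<.1)&(rad>.065)&(X[...,2]<.04)&(vv<250)
P=world(blk,.021)
f2=least_squares(lambda p:np.hypot(*(P-p).T)-.085,ce,loss="soft_l1",f_scale=.003);e=f2.x
a=np.degrees(np.arctan2(*(P-e)[:,::-1].T))%360
print("slider centre",e,"ends",np.percentile(a,[.3,50,99.7]),np.percentile(np.hypot(*(P-e).T),[2,50,98]))
w=(np.hypot(X[...,0]-.547,X[...,1]+.118)<.025)&(hsv[...,1]<40)&(hsv[...,2]>120)&(X[...,2]>.0215)&(X[...,2]<.04)
W=world(w,.027);b=(W.max(0)+W.min(0))/2
print("button",W.mean(0),b,np.ptp(W,0),np.median(X[w][:,2]),"r,ang",np.hypot(*(b-e)),np.degrees(np.arctan2(*(b-e)[::-1]))%360)
E
python3 fit.py
```

```text
[ 0.4206571  -0.02970544  0.2451664 ] [-3.14058574e+00 -4.89815120e-04  1.38190245e+00]
desk z -0.0006295680794616853
rim [ 0.5695795  -0.03211772  0.09148463] 0.0031838392243232674 top z 0.017738054801680617
slider centre [ 0.55670268 -0.0302255 ] ends [102.34341804 160.34223772 240.06609262] [0.07999736 0.08504619 0.09242509]
button [ 0.5484877  -0.11400607] [ 0.54882406 -0.11420585] [0.02199253 0.02457399] 0.026607068061496188 r,ang 0.08434910647925321 264.6404819384907
```

{"op": "arm_command", "data": {
  "fingers": [1, 1, 1, 1, 1, 1, 1, 1],
  "travel": [
    [-0.008, 0.02, 0.01],
    [-0.016, 0.04, 0.03],
    [-0.024, 0.06, 0.05],
    [-0.032, 0.08, 0.075],
    [-0.04, 0.1, 0.1],
    [-0.048, 0.12, 0.125],
    [-0.056, 0.135, 0.15],
    [-0.058, 0.1416, 0.17]
  ],
  "dr": [
    [0, 0, -7],
    [0, 0, -14],
    [0, 0, -21],
    [0, 0, -28],
    [0, 0, -35],
    [0, 0, -42],
    [0, 0, -49],
    [0, 0, -56]
  ]
}}

```text
time: 2.3
tool_pos: [0.5504, -0.1118, 0.0734]
tool_rot: [-3.141, -0.001, 2.369]
contact_force: [-0.2, 0.5, 0.0]
opening: 0.0004
grip_force: 0.0
```

```bash
python3 - <<'E'
from cell import *
import cv2,numpy as np
for _ in range(4): a=read_camera("wrist")
b=read_camera("side");o=observe();print(o["tool_pos"],o["tool_rot"],o["contact_force"])
np.savez("w2.npz",**a)
im=np.vstack([a["color"][:, :],np.zeros((0,560,3),np.uint8)])
s=cv2.resize(b["color"][190:290,210:350],(560,400),interpolation=cv2.INTER_CUBIC)
cv2.imwrite("pics/c.png",cv2.resize(np.hstack([im,cv2.resize(s,(560,420))]),(800,300)))
E
```

```text
[ 0.54932452 -0.11125069  0.07655218] [3.14112800e+00 3.29996429e-04 2.35939402e+00] [-1.23055535  0.01258878  0.52965552]
```

View pics/c.png

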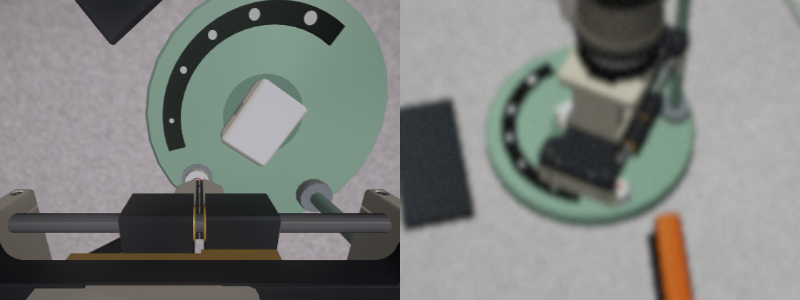

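The wrist view shows the fingertips over the button, with the whole slider in view: dim end at about (172,150) and bright end at about (340,35) in this half-scale picture. I'm refining the slider fit from this closer frame.

```bash
python3 - <<'E'
from h import *
c=dict(np.load("w2.npz"));img=c["color"];hsv=cv2.cvtColor(img,cv2.COLOR_BGR2HSV)
m=((hsv[...,2]<75)).astype(np.uint8);m[:,:200]=0;m[215:]=0
k,l,s,_=cv2.connectedComponentsWithStats(m);i=1+np.argmax(s[1:,4])
cn,_=cv2.findContours((l==i).astype(np.uint8),cv2.RETR_EXTERNAL,cv2.CHAIN_APPROX_NONE)
mm=np.zeros(m.shape,np.uint8);cv2.drawContours(mm,cn,-1,1,-1);print(s[i])
v,u=np.nonzero(mm);P=np.array([px(c,a,b,.021) for a,b in zip(u,v)])
f=least_squares(lambda p:np.hypot(*(P-p[:2]).T)-.085,[.5567,-.0302]);e=f.x
d=P-e;a=np.degrees(np.arctan2(d[:,1],d[:,0]))%360
print(e,np.percentile(a,[0,.3,50,99.7,100]),np.percentile(np.hypot(*d.T),[1,50,99]))
# green base circle
g=((hsv[...,0]>55)&(hsv[...,0]<95)&(hsv[...,1]>35)).astype(np.uint8)|mm
g[260:]=0
H=cv2.convexHull(np.argwhere(g[:200])[:,::-1].astype(np.int32))[:,0];H=H[(H[:,1]>3)&(H[:,1]<190)]
Q=np.array([px(c,x,y,.018) for x,y in H]);r=np.hypot(*(Q-e).T);print("rim r",np.percentile(r,[5,50,95]))
print("tip px",[px(c,x,y,.0575) for x,y in((278,258),)])
E
```

```text
[  228     0   255   211 10273]
[ 0.55236936 -0.03084007] [ 98.70319984  99.27891132 160.51777997 242.64360642 243.52717889] [0.0766695  0.08514409 0.09263032]
rim r [0.10663318 0.10782931 0.10847342]
tip px [array([ 0.54189779, -0.10528138])]
```

{"op": "arm_command", "data": {
  "fingers": [1, 1, 1, 1, 1, 1, 1, 1],
  "travel": [
    [-0.001, -0.0025, 0.01],
    [-0.001, -0.0025, 0.02],
    [-0.001, -0.0025, 0.025],
    [-0.001, -0.0025, 0.028],
    [-0.001, -0.0025, 0.03],
    [-0.001, -0.0025, 0.032],
    [-0.001, -0.0025, 0.033],
    [-0.001, -0.0025, 0.033]
  ],
  "dr": [
    [0, 0, 0],
    [0, 0, 0],
    [0, 0, 0],
    [0, 0, 0],
    [0, 0, 0],
    [0, 0, 0],
    [0, 0, 0],
    [0, 0, 0]
  ]
}}

```text
time: 3.22
tool_pos: [0.5483, -0.115, 0.0425]
tool_rot: [3.141, 0.0, 2.361]
contact_force: [-0.3, -0.4, 0.2]
opening: 0.0009
grip_force: 0.0
```

```bash
python3 - <<'E'
from cell import *
o=observe();print(o["tool_pos"],o["tool_rot"],o["contact_force"],o["time"],o["torque"])
E
```

```text
[ 0.54825449 -0.11495357  0.04246463] [3.14144368e+00 9.39624445e-05 2.36125633e+00] [-0.25346296 -0.35035202  0.22523494] 3.2167 [-0.04896205 -0.01447605  0.0034592 ]
```

{"op": "arm_command", "data": {
  "fingers": [1, 1, 1, 1, 1],
  "travel": [
    [0, 0, 0.001],
    [0, 0, 0.002],
    [0, 0, 0.0025],
    [0, 0, 0.0025],
    [0, 0, 0.0025]
  ],
  "dr": [
    [0, 0, 0],
    [0, 0, 0],
    [0, 0, 0],
    [0, 0, 0],
    [0, 0, 0]
  ]
}}

```text
time: 3.63
tool_pos: [0.5486, -0.1151, 0.041]
tool_rot: [3.141, 0.001, 2.361]
contact_force: [-2.4, 1.5, 8.5]
opening: 0.0004
grip_force: 4.4
```

{"op": "arm_command", "data": {
  "fingers": [1, 1, 1, 1, 1, 1, 1, 1],
  "travel": [
    [0, 0, -0.006],
    [0, 0, -0.012],
    [0.022, -0.01, -0.012],
    [0.0439, -0.0203, -0.012],
    [0.0439, -0.0203, -0.008],
    [0.0439, -0.0203, -0.004],
    [0.0439, -0.0203, -0.002],
    [0.0439, -0.0203, -0.001]
  ],
  "dr": [
    [0, 0, 0],
    [0, 0, 0],
    [0, 0, -4],
    [0, 0, -7.7],
    [0, 0, -7.7],
    [0, 0, -7.7],
    [0, 0, -7.7],
    [0, 0, -7.7]
  ]
}}

```text
time: 4.3
tool_pos: [0.5037, -0.0989, 0.0408]
tool_rot: [3.141, 0.001, 2.495]
contact_force: [0.6, 0.2, -0.3]
opening: 0.0006
grip_force: 0.0
```

```bash
python3 - <<'E'
from cell import *
import cv2,numpy as np
for _ in range(2):a=read_camera("wrist")
cv2.imwrite("pics/e.png",a["color"][:340])
o=observe();print(o["tool_pos"],o["tool_rot"],o["contact_force"],o["time"])
E
```

```text
[ 0.50343455 -0.09880142  0.04076271] [3.14138601e+00 3.61290326e-04 2.49525374e+00] [ 0.03783617 -0.43516408  0.17977928] 4.4
```

View pics/e.png

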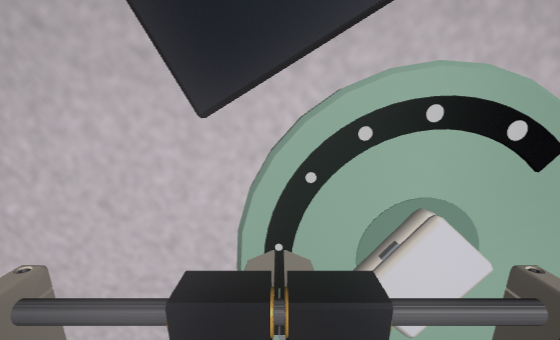

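Fingertips sit squarely across the band at zone 1: the band is at columns 265–293 and the tips are centred at 279. Next I press lightly.

{"op": "arm_command", "data": {
  "fingers": [1, 1, 1, 1],
  "travel": [
    [0, 0, 0.001],
    [0, 0, 0.002],
    [0, 0, 0.0025],
    [0, 0, 0.0025]
  ],
  "dr": [
    [0, 0, 0],
    [0, 0, 0],
    [0, 0, 0],
    [0, 0, 0]
  ]
}}

```text
time: 4.73
tool_pos: [0.5034, -0.0987, 0.0388]
tool_rot: [3.141, 0.001, 2.496]
contact_force: [1.1, -0.4, 3.0]
opening: 0.0006
grip_force: 1.4
```

```bash
cat > arc.py <<'E'
# tool-frame rows for arc angles, from the present commanded angle a0 (deg), centre e, R
import sys,numpy as np
def rows(a0,angs,e=(.554,-.0305),R=.085):
    p=lambda a:np.array(e)+R*np.array([np.cos(np.radians(a)),np.sin(np.radians(a))])
    y=np.radians(a0-90);x=np.array([np.cos(y),np.sin(y)]);yy=np.array([np.sin(y),-np.cos(y)])
    for a in angs:
        d=p(a)-p(a0);print(a,p(a).round(4),[round(d@x,4),round(d@yy,4)],"dr",a0-a)
a=eval(sys.argv[1]);rows(a[0],a[1:])
E
python3 arc.py "[233,230,227,224,221,218,215,212,209]"
python3 -c "
from cell import *
o=observe();print(o['tool_pos'],o['contact_force'])"
```

```text
230 [ 0.4994 -0.0956] [np.float64(0.0044), np.float64(0.0001)] dr 3
227 [ 0.496  -0.0927] [np.float64(0.0089), np.float64(0.0005)] dr 6
224 [ 0.4929 -0.0895] [np.float64(0.0133), np.float64(0.001)] dr 9
221 [ 0.4898 -0.0863] [np.float64(0.0177), np.float64(0.0019)] dr 12
218 [ 0.487  -0.0828] [np.float64(0.022), np.float64(0.0029)] dr 15
215 [ 0.4844 -0.0793] [np.float64(0.0263), np.float64(0.0042)] dr 18
212 [ 0.4819 -0.0755] [np.float64(0.0305), np.float64(0.0056)] dr 21
209 [ 0.4797 -0.0717] [np.float64(0.0346), np.float64(0.0073)] dr 24
[ 0.5033558  -0.09871809  0.03875338] [ 1.07807667 -0.35310765  3.0279227 ]
```

{"op": "arm_command", "data": {
  "fingers": [1, 1, 1, 1, 1, 1, 1, 1],
  "travel": [
    [0.0044, 0.0001, 0],
    [0.0089, 0.0005, 0],
    [0.0133, 0.001, 0],
    [0.0177, 0.0019, 0],
    [0.022, 0.0029, 0],
    [0.0263, 0.0042, 0],
    [0.0305, 0.0056, 0],
    [0.0346, 0.0073, 0]
  ],
  "dr": [
    [0, 0, 3],
    [0, 0, 6],
    [0, 0, 9],
    [0, 0, 12],
    [0, 0, 15],
    [0, 0, 18],
    [0, 0, 21],
    [0, 0, 24]
  ]
}}

```text
time: 5.4
tool_pos: [0.48, -0.0721, 0.0389]
tool_rot: [3.141, 0.001, 2.074]
contact_force: [0.9, -1.8, 2.6]
opening: 0.0004
grip_force: 1.3
```

```bash
python3 - <<'E'
from cell import *
import cv2
a=read_camera("wrist")
cv2.imwrite("pics/f.png",a["color"][:340])
o=observe();print(o["tool_pos"],o["tool_rot"],o["contact_force"],o["time"])
E
```

```text
[ 0.47945416 -0.07137739  0.03884549] [3.14093027e+00 5.24825500e-04 2.07134156e+00] [ 0.50467293 -0.65266566  2.08236359] 5.45
```

View pics/f.png

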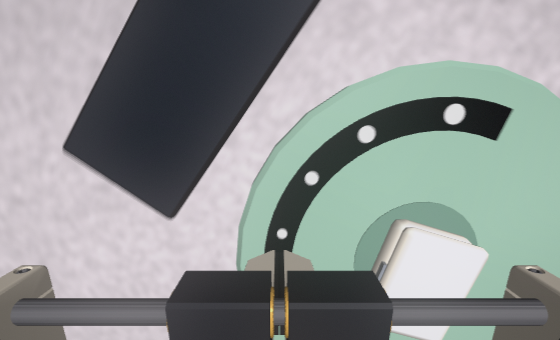

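The tips are still centred on the band and zone 2's dot is just ahead at (282,234). The lamp hasn't shifted, so I'm continuing.

{"op": "arm_command", "data": {
  "fingers": [1, 1, 1, 1, 1, 1, 1, 1],
  "travel": [
    [0.0044, 0.0001, 0],
    [0.0089, 0.0005, 0],
    [0.0133, 0.001, 0],
    [0.0177, 0.0019, 0],
    [0.022, 0.0029, 0],
    [0.0263, 0.0042, 0],
    [0.0305, 0.0056, 0],
    [0.0346, 0.0073, 0]
  ],
  "dr": [
    [0, 0, 3],
    [0, 0, 6],
    [0, 0, 9],
    [0, 0, 12],
    [0, 0, 15],
    [0, 0, 18],
    [0, 0, 21],
    [0, 0, 24]
  ]
}}

```text
time: 6.12
tool_pos: [0.4694, -0.0382, 0.0388]
tool_rot: [3.141, 0.001, 1.657]
contact_force: [0.8, -1.6, 3.4]
opening: 0.0005
grip_force: 1.4
```

{"op": "arm_command", "data": {
  "fingers": [1, 1, 1, 1, 1, 1, 1, 1],
  "travel": [
    [0.0044, 0.0001, 0],
    [0.0089, 0.0005, 0],
    [0.0133, 0.001, 0],
    [0.0177, 0.0019, 0],
    [0.022, 0.0029, 0],
    [0.0263, 0.0042, 0],
    [0.0305, 0.0056, 0],
    [0.0346, 0.0073, 0]
  ],
  "dr": [
    [0, 0, 3],
    [0, 0, 6],
    [0, 0, 9],
    [0, 0, 12],
    [0, 0, 15],
    [0, 0, 18],
    [0, 0, 21],
    [0, 0, 24]
  ]
}}

```text
time: 6.78
tool_pos: [0.4734, -0.003, 0.0387]
tool_rot: [-3.142, 0.0, 1.238]
contact_force: [-0.8, -2.2, 1.7]
opening: 0.0004
grip_force: 1.4
```

```bash
python3 - <<'E'
from cell import *
import cv2
a=read_camera("wrist")
cv2.imwrite("pics/g.png",a["color"][:340])
o=observe();print(o["tool_pos"],o["tool_rot"],o["contact_force"],o["time"])
E
```

```text
[ 0.47358037 -0.00247508  0.03867724] [ 3.14152179e+00 -1.18011615e-05  1.23493110e+00] [-0.48095592 -0.24332844  3.16904182] 6.8333
```

View pics/g.png

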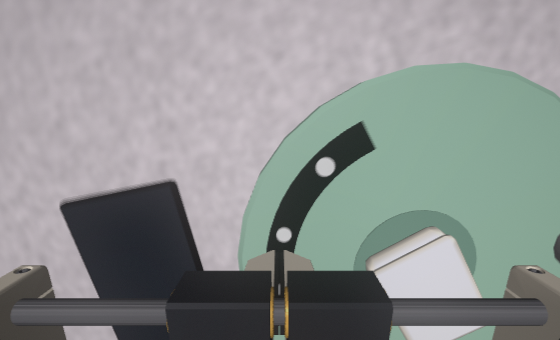

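The tips are centred and moving off zone 3, with zone 4's dot just ahead at (284,234).

{"op": "arm_command", "data": {
  "fingers": [1, 1, 1, 1, 1, 1, 1, 1],
  "travel": [
    [0.0044, 0.0001, 0],
    [0.0089, 0.0005, 0],
    [0.0133, 0.001, 0],
    [0.0177, 0.0019, 0],
    [0.022, 0.0029, 0],
    [0.0263, 0.0042, 0],
    [0.0305, 0.0056, 0],
    [0.0346, 0.0073, 0]
  ],
  "dr": [
    [0, 0, 3],
    [0, 0, 6],
    [0, 0, 9],
    [0, 0, 12],
    [0, 0, 15],
    [0, 0, 18],
    [0, 0, 21],
    [0, 0, 24]
  ]
}}

```text
time: 7.5
tool_pos: [0.4912, 0.0273, 0.0385]
tool_rot: [-3.141, 0.001, 0.82]
contact_force: [-1.3, -1.2, 3.3]
opening: 0.0001
grip_force: 1.5
```

{"op": "arm_command", "data": {
  "fingers": [1, 1, 1, 1, 1, 1, 1, 1],
  "travel": [
    [0.0044, 0.0001, 0],
    [0.0089, 0.0005, 0],
    [0.0133, 0.001, 0],
    [0.0177, 0.0019, 0],
    [0.022, 0.0029, 0],
    [0.0263, 0.0042, 0],
    [0.0305, 0.0056, 0],
    [0.0346, 0.0073, 0]
  ],
  "dr": [
    [0, 0, 3],
    [0, 0, 6],
    [0, 0, 9],
    [0, 0, 12],
    [0, 0, 15],
    [0, 0, 18],
    [0, 0, 21],
    [0, 0, 24]
  ]
}}

```text
time: 8.17
tool_pos: [0.5199, 0.0476, 0.0384]
tool_rot: [-3.141, 0.002, 0.401]
contact_force: [-1.7, -0.8, 3.4]
opening: 0.0006
grip_force: 1.6
```

{"op": "arm_command", "data": {
  "fingers": [1, 1, 1, 1],
  "travel": [
    [0.003, 0, 0],
    [0.0044, 0.0001, 0],
    [0.0044, 0.0001, 0],
    [0.0044, 0.0001, 0]
  ],
  "dr": [
    [0, 0, 2],
    [0, 0, 3],
    [0, 0, 3],
    [0, 0, 3]
  ]
}}

```text
time: 8.5
tool_pos: [0.5244, 0.0493, 0.0385]
tool_rot: [-3.141, 0.0, 0.351]
contact_force: [-0.5, -0.2, 3.1]
opening: 0.0001
grip_force: 1.6
```

```bash
python3 - <<'E'
from cell import *
import cv2
a=read_camera("wrist")
cv2.imwrite("pics/i.png",a["color"][:340])
o=observe();print(o["tool_pos"],o["tool_rot"],o["contact_force"],o["time"])
E
```

```text
[0.5244004  0.04929068 0.03852735] [-3.14139692e+00  8.61827844e-05  3.50429014e-01] [-0.90944759  0.52563005  2.17313714] 8.55
```

View pics/i.png

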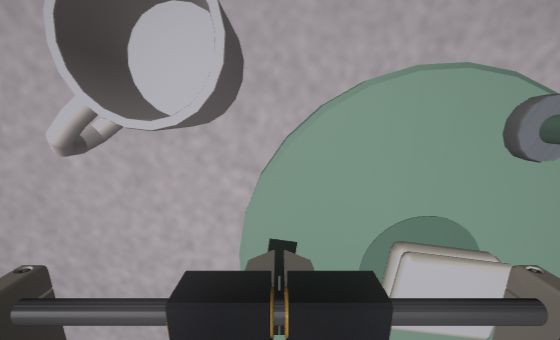

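The tips are on zone 5, with about 10 mm of band left ahead at (282,246). I'll run a little further, then lift straight up.

{"op": "arm_command", "data": {
  "fingers": [1, 1, 1, 1, 1, 1, 1, 1],
  "travel": [
    [0.0044, 0.0001, 0],
    [0.0059, 0.0002, 0],
    [0.0059, 0.0002, 0],
    [0.0059, 0.0002, -0.01],
    [0.0059, 0.0002, -0.03],
    [0.0059, 0.0002, -0.06],
    [0.0059, 0.0002, -0.1],
    [0.0059, 0.0002, -0.12]
  ],
  "dr": [
    [0, 0, 3],
    [0, 0, 4],
    [0, 0, 4],
    [0, 0, 4],
    [0, 0, 4],
    [0, 0, 4],
    [0, 0, 4],
    [0, 0, 4]
  ]
}}

```text
time: 9.22
tool_pos: [0.5315, 0.0512, 0.1629]
tool_rot: [3.14, -0.005, 0.281]
contact_force: [1.7, -0.4, 0.3]
opening: 0.0003
grip_force: 0.0
```

{"op": "arm_command", "data": {
  "fingers": [1, 1, 1, 1],
  "travel": [
    [0, 0, 0],
    [0, 0, 0],
    [0, 0, 0],
    [0, 0, 0]
  ],
  "dr": [
    [0, 0, 0],
    [0, 0, 0],
    [0, 0, 0],
    [0, 0, 0]
  ]
}}

```text
time: 9.55
tool_pos: [0.5293, 0.0512, 0.1572]
tool_rot: [-3.141, 0.002, 0.28]
contact_force: [-0.5, -0.0, -0.1]
opening: 0.0
grip_force: 0.0
```

```bash
python3 - <<'E'
from cell import *
import cv2
a=read_camera("scene")
cv2.imwrite("pics/j.png",a["color"][110:270,100:380].repeat(2,0).repeat(2,1))
o=observe();print(o["tool_pos"],o["contact_force"],o["time"])
E
```

```text
[0.52934669 0.05119495 0.15716863] [ 0.117334   -0.84942664 -0.42612038] 9.6
```

View pics/j.png

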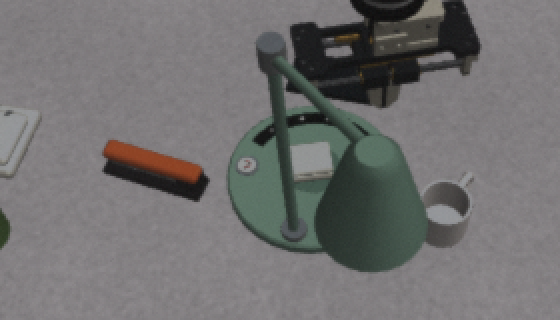

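The lamp, stapler, cup and earbud case are where they were, the button at (246,165) is in, and the gripper is clear. I'm handing in.

```bash
python3 -c "
from cell import *
print(hand_in())"
```

```text
the job is handed in; nothing more can be done
None
```

The power button went fully in, the fingertips ran lightly (about 3 N) along the whole slider from dim to bright without lifting, and the gripper is clear; the lamp looked undisturbed, and the job is handed in with no verdict returned.

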